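Find the release notch of the bench incubator by feel and press the key inside it

TASK

Starting at its left end as the robot sees it, feel along the top of the incubator's front edge with a fingertip until you find the notch, press the release key inside the notch all the way down so that the lid comes ajar, then take the finger away. Do not open or push the lid itself, pick nothing up, and leave the beaker, jar, tip box and spatula where they stand.

Things in the scene. Friction and masses are not known exactly. Their poses are not given: they have to be found in the camera images.
- edge_mid (a point): Middle of the front edge, on its top surface and centre line (axes as the incubator's). One notch, 36 mm long, with rigid walls, open at the top and front, is cut across the strip. Where along the edge it lies differs every time and is not given: its centre is at most 58 mm to either side of this point. The rest of the strip is flat and rigid
- edge_left (a point): Left end of the same edge (as the robot sees it), on its top surface and centre line, 110 mm from the middle
- edge_right (a point): Right end of the same edge, on its top surface and centre line, 110 mm from the middle
- release_key (a joint): Travel of the release key in m: 0 up (start), 0.008 fully down at a rigid stop. White like the strip, it fills the bottom of the notch (top 34 mm along the edge, 39 mm across), its top 12 mm below the strip at rest and 20 mm below when fully down. Needs 3 to 6 N straight down, stays where it is left; it is linked to the lid and raises it
- lid (a joint): Opening of the lid, rad: 0 shut (start), 0.25 when the key is fully down, its front then about 46 mm up. Grey flat lid, 187 mm deep, 214 mm wide, right behind the edge and level with it, hinged at its far side; counterbalanced, stays up by itself
- incubator: White and grey bench incubator, fixed, 260 mm deep, 460 mm wide, 104 mm high; origin at the centre of its underside, x straight back, y to the left as the robot sees it. Its front edge, on the robot's side, is a flat level white strip 220 mm long, 44 mm deep, 100 mm above the table, between two raised cheeks (4 mm higher). The lid starts 30 mm behind the strip's centre line
- beaker: Small glass beaker, 56 mm across, 60 mm high, standing on the incubator's left cheek; origin at the centre of its underside. Leave it alone
- jar: Small white jar, 50 mm across, 65 mm high, standing on the incubator's right cheek; origin at the centre of its underside. Leave it alone
- tip_box: Pipette tip box, 75 x 110 x 50 mm high, on the table to the left, nearer the robot; origin at the centre of its underside. Leave it alone
- spatula: Lab spatula, 180 mm long, lying on the table to the right, nearer the robot. Leave it alone

How it is judged:
On the way, in this order (a step that is already met when the one before it is completed fails the run):
1. a fingertip rests on the top of the front edge within 40 mm of its left end (key still up) (contact force between the fingers and anything else above 0.3 N and z of the grasp point in the frame of edge_mid between 0.011 and 0.032 m and x of the grasp point in the frame of edge_mid between -0.035 and 0.035 m and y of the grasp point in the frame of edge_mid between 0.07 and 0.115 m and value of joint release_key below 0.002 m), for 0.1 s.
2. the fingertip presses the release key down inside the notch (at least 6.5 of its 8 mm) (value of joint release_key above 0.0065 m and contact force between the fingers and release_key above 0.5 N), for 0.05 s.
At the end, for the whole second after the job is handed in: The release key stays at least 6.5 mm down (of 8), the lid stays ajar by at least 0.19 rad and at rest, and the beaker, jar, tip box and spatula are within 20 mm of where they began (value of joint release_key above 0.0065 m and value of joint lid above 0.19 rad and velocity of joint lid between -0.05 and 0.05 rad/s and distance of each of beaker, jar, tip_box, spatula from where it was at the start of the episode below 0.02 m); the robot touches nothing.
It fails at once if the lid itself is pushed or pried (more than 3 N) (contact force between any of the fingers, the arm and lid above 3 N).
It fails at once if a bystander is moved by more than 20 mm or tipped (distance of any of beaker, jar, tip_box, spatula from where it was at the start of the episode above 0.02 m or angle between any of beaker, jar, tip_box's own z axis and vertical above 0.3 rad).
It also fails if it takes over 54 s, if anything falls off the work surface, if the arm or the gripper's body presses on something with over 40 N, if the wrist force passes 120 N, or if a joint passes its speed limit or range.

ROBOT

A 7-joint arm with a two-finger parallel gripper is mounted at the origin on the work surface. World frame = base frame: x ahead of the robot, y to its left, z up, the work surface at z = 0. Lengths are in m, angles in rad, forces in N, time in s.
With the tool pointing down it reaches from about 0.4 to 0.85 m from the base axis. Payload 4.4 kg.
Tool frame: the origin (TCP) lies at the very end of the fingers, on their centre line; the grasp point (between the pads) lies bot.hold_point_z behind it (bot.hold_point_z is the distance from the TCP to the grasp point, in m); z points along the fingers, y is the direction in which the jaws open and shut (so a half turn about z gives the same grasp; the last joint's range is limited). The gripper opens to 94 mm and grips with 3 to 60 N. Pads are 16 mm wide; open, the fingers measure 119 mm over their backs; the gripper's body (75 mm by 177 mm) begins 78 mm behind the grasp point.
Start: joints at [-1.385, 0.628, 0.038, 1.517, -0.027, 0.996, -0.02], TCP at [0.162, 0.63, 0.205] pointing down, gripper open.
Joint ranges: [-3.06, 3.06], [-0.37, 2.12], [-1.25, 1.32], [0.18, 2.47], [-1.1, 4.24], [0.23, 1.98], [-2.94, 2.94]. Speed limits (rad/s): [2.57, 2.57, 3.14, 3.14, 3.14, 3.14, 3.14].

INTERFACE

Orientations are given as [roll, pitch, yaw] about the fixed x, y, z axes, in that order (R = Rz(yaw) Ry(pitch) Rx(roll)).
In Python, from plant import readout, cams, job, bot gives the robot as it stands. The module is installed in compiled form; this text tells all that it offers.
- The arm moves only by the shell command python3 -m inch 'ROWS' [OPENING] [FORCE]. ROWS is JSON, a list of rows, each a list of 4 numbers: the shift along the tool's x, y, z in m, then the turn about the tool's z in rad. A call has 1 to 12 rows; each row shifts and turns the commanded pose from where the row before left it, along the tool's axes as they then stand; what a row does not reach is not made up. A row lasts 1/8 s, in which the tool goes at most 62.5 mm and 10.7 degrees, less where a joint would pass 70% of its speed; a pose out of reach is approached as far as the arm can. A call with a gripper value outside its range is refused whole. OPENING is the closure in counts, from 0 (fully open) to 255 (shut), set as the call begins (- or left out, the last holds). The fingers move at their own pace and stop on an object; FORCE is the grip in N (left out, the last holds). Time passes only in rows, so rows that do not move let the fingers close. It gives the time, the measured TCP pose, the force and the opening at its end, in the units of the state.
- readout.observe(): the state, without advancing time (a new reading comes with each control period).
- cams.get_image(name): name is "side" or "top" or "wrist"; returns (picture, depth): 480x640x3 uint8, red, green, blue; 480x640 float32, m along the optical axis (not along the pixel's ray), 0 where there is no reading.
- cams.get_calibration(name): a dict with "fx", "fy", "cx", "cy" (pixels), "R" (3x3) and "t" (3): a world point X has camera coordinates R X + t. Camera axes: x right, y down, z forward; pixel columns grow to the right and rows downward; lengths in m; the calibration is good to about 2 mm. A picture is of the moment at which its call begins: read the wrist's pose just before it. get_calibration takes no time and is no camera call; for the wrist camera it gives the pose at the moment of the call.
- job.job_done(): hands the job in, once; it reports no verdict.
The state is a dict: "time": time; "joint_positions": joint angles; "joint_vel": joint speeds; "tau": joint torques, N m; "ee_pos": TCP position; "tcp_rot": TCP orientation; "force": force on the tool from outside, world axes, zero at the start; "ft_torque": the same for the moment, N m; "width": opening from 0.0 (shut) to 1.0 (fully open).
Only numpy, scipy, OpenCV 4.12 (cv2) and the standard library are available. Lean on these libraries where they do the work, as an engineer would, in place of code of your own. Each camera call takes 0.05 s, during which the arm holds its last target.

## Working session

There is one attempt and no reset: what is moved stays moved. The work goes in short steps, Python scripts to look and compute and a shell command to move; the robot and the scene stay as the last step left them, time stands still between calls to the robot, and variables do not carry over. Pictures are saved under pics/ and viewed, and the job is handed in when it is done.

```bash
mkdir -p pics; python3 - <<'E'
from plant import readout,cams,job,bot
import cv2,numpy as np
print(readout.observe(), bot.hold_point_z)
for n in ["top","side"]:
    im,d=cams.get_image(n); cv2.imwrite(f"pics/{n}0.png",im[:,:,::-1]); np.savez(f"pics/{n}0.npz",d=d,**cams.get_calibration(n)); print(cams.get_calibration(n))
E
```

```text
{'time': 0.0, 'joint_positions': array([-1.38481782,  0.62930951,  0.03844629,  1.518331  , -0.02699034,
        0.99631648, -0.01999769]), 'joint_vel': array([-2.05128628e-04, -6.10988080e-05,  7.68735379e-04, -2.07379410e-03,
       -2.06427195e-03, -1.86032706e-04,  2.38869525e-04]), 'tau': array([-1.69975624e-04, -5.49713159e+01,  1.14409391e+00, -1.86630231e+01,
       -5.20128768e-02,  2.37298943e-02,  1.65654933e-04]), 'ee_pos': array([0.16174622, 0.62887785, 0.20458978]), 'tcp_rot': array([-3.13974671e+00,  3.24649599e-05,  2.88981907e+00]), 'force': array([-0.65373239, -0.20997049, -0.41328528]), 'ft_torque': array([0.05464985, 0.01285309, 0.05833493]), 'width': 1.0051874173906912} 0.0188
{'fx': 550.2716387279745, 'fy': 550.2716387279745, 'cx': 321.99867060385424, 'cy': 238.40931187768197, 'R': array([[ 0.01744542, -0.99982363, -0.00695432],
       [-0.99922215, -0.01718806, -0.03549165],
       [ 0.03536586,  0.00756808, -0.99934578]]), 't': array([0.01091614, 0.53553884, 1.45048508])}
{'fx': 472.02588249279074, 'fy': 472.02588249279074, 'cx': 319.16911789139965, 'cy': 246.29098305315134, 'R': array([[ 0.9811629 , -0.19278037, -0.01245396],
       [-0.11090187, -0.50930742, -0.85340888],
       [ 0.15817758,  0.8387143 , -0.52109325]]), 't': array([-0.5467787 ,  0.13200798,  0.96660962])}
```

View pics/top0.png

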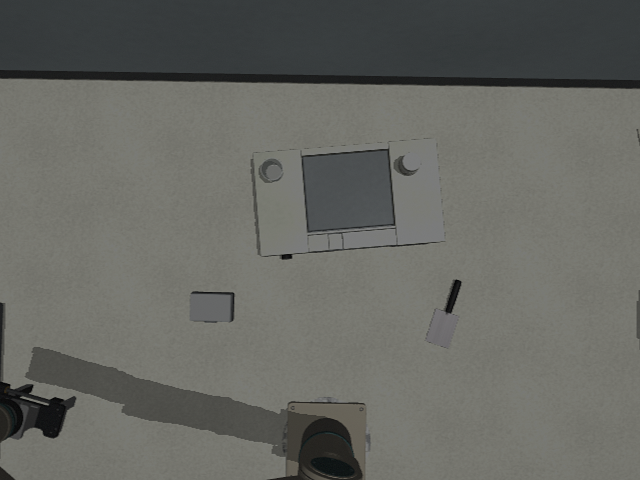

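View pics/side0.png

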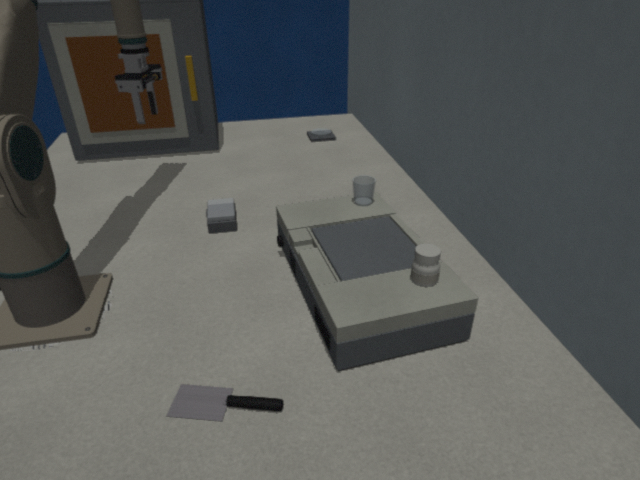

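The top view shows the incubator at about (255-443, 140-255). The lid is at (303-395, 150-231), with the strip below it and a notch candidate near (328-343, 241). The arm is at far left. I'll enlarge the strip.

```bash
python3 - <<'E'
import cv2
im=cv2.imread("pics/top0.png")
c=cv2.convertScaleAbs(cv2.resize(im[215:265,250:450],None,fx=4,fy=4,interpolation=cv2.INTER_CUBIC),alpha=1.5)
c2=cv2.convertScaleAbs(cv2.resize(im[130:180,250:450],None,fx=4,fy=4,interpolation=cv2.INTER_CUBIC),alpha=1.5)
cv2.imwrite("pics/crop0.png",cv2.vconcat([c2,c]))
E
```

```text
(no output)
```

View pics/crop0.png

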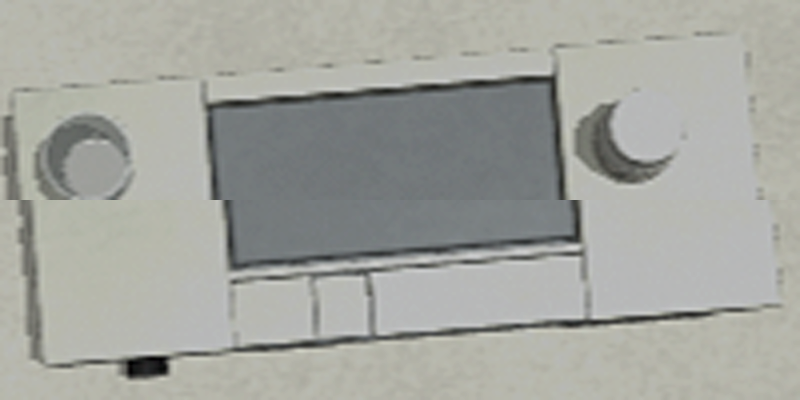

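Crop, with the lower half offset by 200: the strip's corners are at about (232,281), (237,348), (583,253) and (588,320). The notch walls are at about x=316 and x=372. Now to world coordinates on z=0.100.

```bash
cat > h.py <<'E'
import numpy as np
def ray(cal,u,v,z):
    R,t=cal['R'],cal['t']; d=R.T@np.array([(u-cal['cx'])/cal['fx'],(v-cal['cy'])/cal['fy'],1]); o=-R.T@t
    return o+d*(z-o[2])/d[2]
E
python3 - <<'E'
from h import *
c=np.load("pics/top0.npz")
P=lambda X,Y,z=.1:ray(c,250+X/4-.375,215+(Y-200)/4-.375,z)
L=[P(232,281),P(237,348)];R=[P(583,253),P(588,320)]
l=sum(L)/2;r=sum(R)/2
print(L,R,l,r,np.linalg.norm(l-r))
for z in (.104,):
    q=[P(12,90+80-0-0,z)]
yv=(l-r)/np.linalg.norm(l-r);print("yaw",np.arctan2(-yv[0],yv[1])); m=(l+r)/2;xv=np.array([yv[1],-yv[0],0]);print('mid',m)
for a in [(315,313),(318,340),(314,280),(371,305),(374,336),(369,275)]:
    p=P(*a)-m; print(a,p@xv,p@yv)
# outer corners, z .104
o=[P(42,365,.104),P(780,303,.104)];print('front corners',[((x-m)@xv,(x-m)@yv) for x in o],np.linalg.norm(o[0]-o[1]))
# depth
d=c['d'];R_,t=c['R'],c['t']
vv,uu=np.mgrid[225:260,300:405]
z=d[225:260,300:405];pc=np.stack([(uu-c['cx'])/c['fx']*z,(vv-c['cy'])/c['fy']*z,z],-1)@1
W=(pc-t)@R_
x=(W-m)@xv;y=(W-m)@yv
for k in np.arange(-.1,.11,.01):
    s=(abs(x)<.012)&(abs(y-k)<.005);print(round(k,3),s.sum(),np.round(np.median(W[...,2][s]),4))
E
```

```text
[array([0.54025674, 0.05544333, 0.1       ]), array([0.49862256, 0.05156823, 0.1       ])] [array([ 0.56143222, -0.16258715,  0.1       ]), array([ 0.5198022 , -0.16622087,  0.1       ])] [0.51943965 0.05350578 0.1       ] [ 0.54061721 -0.16440401  0.1       ] 0.21893644617765337
yaw 0.09688070639640663
mid [ 0.53002843 -0.05544911  0.1       ]
(315, 313) -0.003064115833943124 0.05947517237162305
(318, 340) -0.01995042914646108 0.058955400407091914
(314, 280) 0.017462968730903517 0.05845694779944514
(371, 305) -0.0008728755722804279 0.024361834198295157
(374, 336) -0.020237827506907263 0.024058392182689355
(369, 275) 0.017841435484258872 0.024095665955542148
front corners [(np.float64(-0.021862940569065566), np.float64(0.23083513990687402)), (np.float64(-0.019901917450536287), np.float64(-0.22805722173376042))] 0.4588965517235777Traceback (most recent call last):
  File "<stdin>", line 17, in <module>
ValueError: matmul: Input operand 1 does not have enough dimensions (has 0, gufunc core with signature (n?,k),(k,m?)->(n?,m?) requires 1)
```

Sizes agree: strip 219 mm, front width 459 mm. The visual notch prior is y≈0.024..0.059 left of the middle, and I'll confirm it by feel. Next I close the jaws and move over the left part of the edge.

```bash
python3 -m inch '[[0,0,-0.02,0],[-0.0413,-0.0407,0,0],[-0.0413,-0.0407,0,0],[-0.0413,-0.0407,0,0],[-0.0413,-0.0407,0,0],[-0.0413,-0.0407,0,0],[-0.0413,-0.0407,0,0]]' 255 40
python3 -m inch '[[-0.0413,-0.0407,0,0],[-0.0413,-0.0407,0,0],[-0.0413,-0.0407,0,0],[-0.0413,-0.0407,0,0],[-0.0413,-0.0407,0,0],[-0.0413,-0.0407,0,0],[0,0,0,0],[0,0,0,0]]'
python3 -c "
from plant import readout;print(readout.observe()['joint_positions'])"
```

```text
time: 0.98
ee_pos: [0.3417, 0.3295, 0.2254]
tcp_rot: [-3.141, 0.0, 2.89]
force: [-0.2, 0.6, 0.5]
width: 0.289
time: 1.98
ee_pos: [0.5195, 0.0336, 0.225]
tcp_rot: [3.141, -0.002, 2.89]
force: [-1.5, 0.8, 1.0]
width: 0.005
[-0.2184821   0.42310777  0.14281435  1.85305594 -0.07741003  0.87211163
  1.28078413]
```

```bash
python3 -m inch '[[0,0,0,0.153],[0,0,0,0.153],[0,0,0,0.153],[0,0,0,0.153],[0,0,0,0.153],[0,0,0,0.153],[0,0,0,0.153],[0,0,0,0.151],[0,0,0,0],[0,0,0,0]]'
python3 - <<'E'
from plant import readout,cams
import cv2,numpy as np
print(readout.observe()['joint_positions'],readout.observe()['force'])
for n in ["top","wrist","side"]:
    c=cams.get_calibration(n);im,d=cams.get_image(n); cv2.imwrite(f"pics/{n}1.png",im[:,:,::-1]); np.savez(f"pics/{n}1.npz",d=d,**c)
E
```

```text
time: 3.22
ee_pos: [0.5197, 0.0344, 0.2254]
tcp_rot: [-3.141, -0.001, 1.672]
force: [0.4, 0.0, -0.3]
width: 0.003
[-0.44651236  0.4546246   0.474899    1.85900851 -0.26207447  0.89012009
  0.25508913] [ 0.42350854  0.04514167 -0.29755802]
```

View pics/wrist1.png

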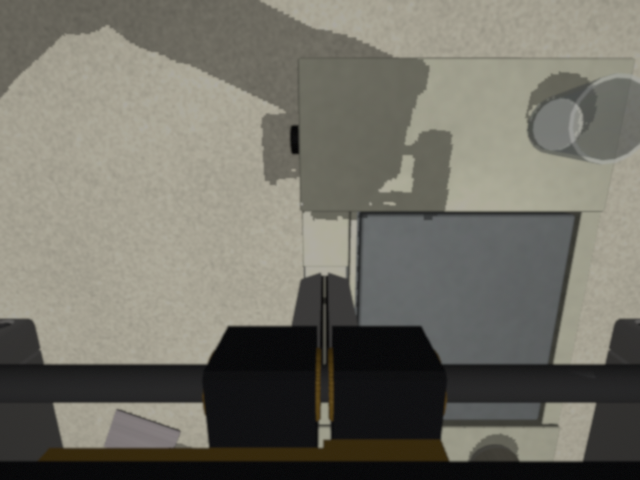

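View pics/side1.png

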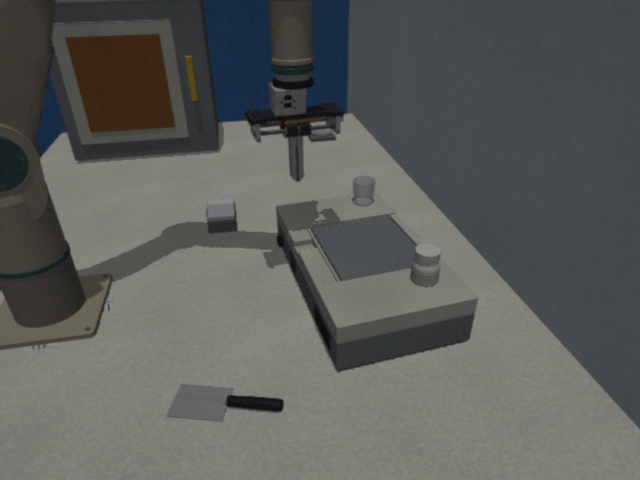

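The wrist view shows the strip at columns 303–350, its left end at row ~212, the notch's left wall at row ~266, and the lid from column 358. The closed fingers lie across the strip. I'll cross-check with the wrist calibration.

```bash
python3 - <<'E'
from h import *
c=np.load("pics/wrist1.npz");m=np.array([.53,-.0555,.1]);a=.097;xv=np.array([np.cos(a),np.sin(a),0]);yv=np.array([-np.sin(a),np.cos(a),0])
for p in [(303,212),(350,211),(304,266),(351,266),(360,213)]:
    q=ray(c,*p,.1);print(p,q.round(4),((q-m)@xv).round(4),((q-m)@yv).round(4), c['d'][p[1]+4,p[0]])
q=np.array([.5197,.0344,.1]);print('tcp',(q-m)@xv,(q-m)@yv)
print('target',m+.088*yv-.003*xv)
E
python3 -c "
import cv2;i=cv2.imread('pics/wrist1.png')[190:300,270:380];cv2.imwrite('pics/w1c.png',cv2.resize(i,None,fx=5,fy=5,interpolation=cv2.INTER_CUBIC))"
```

```text
(303, 212) [0.5011 0.0521 0.1   ] -0.0183 0.1099 0.31015408
(350, 211) [0.5413 0.0571 0.1   ] 0.0222 0.1109 0.32214755
(304, 266) [0.5062 0.0033 0.1   ] -0.018 0.0608 0.35606006
(351, 266) [0.5482 0.0075 0.1   ] 0.0242 0.061 0.32182756
(360, 213) [0.5501 0.0562 0.1   ] 0.0308 0.1092 0.32150972
tcp -0.0015449500837775715 0.09047493094354168
target [0.51849148 0.03179578 0.1       ]
```

View pics/w1c.png

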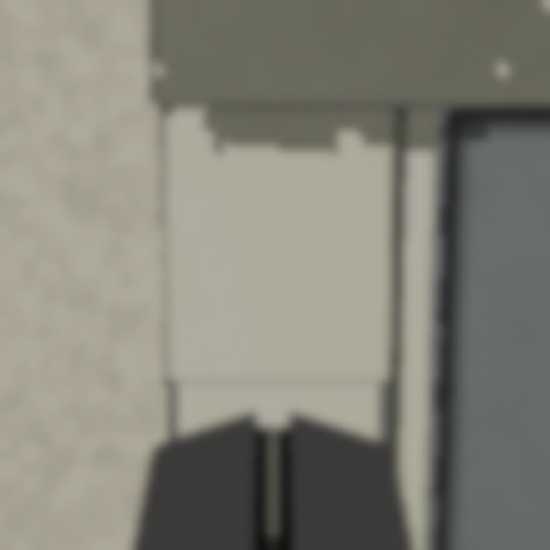

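Both cameras agree within 2 mm. The tip is at y≈0.090, x≈-0.001 on the edge. Lowering.

```bash
python3 -m inch '[[0,0,0.04,0],[0,0,0.04,0],[0,0,0.025,0],[0,0,0.01,0],[0,0,0,0],[0,0,0,0]]'
python3 -m inch '[[0,0,0.003,0],[0,0,0.002,0],[0,0,0.002,0],[0,0,0,0],[0,0,0,0]]'
python3 -m inch '[[0,0,0.002,0],[0,0,0,0],[0,0,0,0]]'
```

```text
time: 4.12
ee_pos: [0.521, 0.033, 0.1114]
tcp_rot: [3.14, -0.0, 1.668]
force: [-0.5, 0.3, -0.3]
width: 0.006
time: 4.75
ee_pos: [0.5202, 0.033, 0.1034]
tcp_rot: [-3.142, 0.0, 1.668]
force: [-0.8, -0.5, -0.3]
width: 0.006
time: 5.12
ee_pos: [0.5202, 0.033, 0.1014]
tcp_rot: [-3.142, -0.0, 1.668]
force: [-0.3, 0.3, 0.5]
width: 0.004
```

```bash
python3 -m inch '[[0,0,0.001,0],[0,0,0,0],[0,0,0,0]]'
python3 -m inch '[[0,0,0.001,0],[0,0,0,0],[0,0,0,0]]'
```

```text
time: 5.5
ee_pos: [0.5202, 0.033, 0.1004]
tcp_rot: [-3.141, -0.0, 1.668]
force: [-0.1, -0.1, -0.4]
width: 0.008
time: 5.88
ee_pos: [0.5202, 0.0331, 0.1003]
tcp_rot: [3.141, -0.001, 1.668]
force: [-2.2, 0.5, 8.1]
width: 0.003
```

Contact: 8 N at z = 0.1003, as expected. Now I slide to the right (tool -x), feeling as I go.

```bash
python3 -m inch '[[0,0,0,0],[-0.004,0,0,0],[-0.004,0,0,0],[-0.004,0,0,0],[0,0,0,0]]'
python3 -m inch '[[-0.004,0,0,0],[-0.004,0,0,0],[-0.004,0,0,0],[0,0,0,0]]'
python3 -m inch '[[-0.003,0,0,0],[-0.003,0,0,0],[0,0,0,0]]'
python3 -m inch '[[-0.003,0,0,0],[-0.003,0,0,0],[0,0,0,0]]'
```

```text
time: 6.5
ee_pos: [0.5218, 0.0234, 0.1003]
tcp_rot: [3.141, -0.003, 1.669]
force: [-1.1, 3.6, 7.6]
width: 0.003
time: 7.0
ee_pos: [0.5231, 0.0114, 0.1003]
tcp_rot: [3.14, -0.003, 1.669]
force: [-0.9, 4.1, 6.6]
width: 0.004
time: 7.38
ee_pos: [0.5236, 0.0056, 0.1003]
tcp_rot: [3.14, -0.003, 1.669]
force: [-1.2, 5.2, 7.0]
width: 0.005
time: 7.75
ee_pos: [0.5242, -0.0008, 0.1001]
tcp_rot: [3.14, -0.003, 1.669]
force: [-0.8, 4.4, 6.7]
width: 0.005
```

```bash
python3 -m inch '[[-0.003,0,0,0],[0,0,0,0]]'
python3 -m inch '[[-0.003,0,0,0],[0,0,0,0]]'
python3 -m inch '[[-0.003,0,0,0],[0,0,0,0]]'
```

```text
time: 8.0
ee_pos: [0.5243, -0.0054, 0.0997]
tcp_rot: [3.141, -0.0, 1.668]
force: [0.4, -0.3, 0.6]
width: 0.005
time: 8.25
ee_pos: [0.5241, -0.0096, 0.0993]
tcp_rot: [-3.141, 0.001, 1.667]
force: [-0.4, -0.1, -0.4]
width: 0.004
time: 8.5
ee_pos: [0.5245, -0.0123, 0.0994]
tcp_rot: [-3.141, 0.0, 1.667]
force: [0.7, -0.5, -0.6]
width: 0.001
```

The force vanished and the tip sank at world y ≈ -0.004. That puts the left wall at about -0.012 and the notch centre at about -0.014, matching the visual estimate. I'll centre the tip and go down onto the key.

```bash
python3 -m inch '[[-0.002,0,0,0],[0,0,0.004,0],[0,0,0.004,0],[0,0,0.002,0],[0,0,0,0]]'
python3 -m inch '[[0,0,0.002,0],[0,0,0.002,0],[0,0,0,0]]'
python3 -m inch '[[0,0,0.002,0],[0,0,0.001,0],[0,0,0,0]]'
```

```text
time: 9.12
ee_pos: [0.5246, -0.0137, 0.0892]
tcp_rot: [-3.141, -0.0, 1.668]
force: [1.3, 0.8, 0.7]
width: 0.005
time: 9.5
ee_pos: [0.5249, -0.0138, 0.0854]
tcp_rot: [3.141, 0.0, 1.668]
force: [0.1, -0.8, 1.1]
width: 0.008
time: 9.88
ee_pos: [0.5249, -0.0137, 0.0823]
tcp_rot: [3.141, 0.0, 1.668]
force: [0.2, -0.7, 2.2]
width: 0.006
```

```bash
python3 -m inch '[[0,0,0.001,0],[0,0,0.001,0],[0,0,0,0]]'
python3 -m inch '[[0,0,0.001,0],[0,0,0,0],[0,0,0,0]]'
```

```text
time: 10.25
ee_pos: [0.5249, -0.0138, 0.0804]
tcp_rot: [3.141, 0.0, 1.668]
force: [0.7, -0.5, 1.4]
width: 0.007
time: 10.62
ee_pos: [0.5249, -0.0138, 0.0802]
tcp_rot: [3.141, -0.0, 1.668]
force: [-1.1, 0.4, 10.7]
width: 0.008
```

```bash
python3 - <<'E'
from plant import readout,cams
import cv2
for n in ["side"]:
    im,d=cams.get_image(n); cv2.imwrite(f"pics/{n}2.png",cv2.resize(im[150:350,220:480,::-1],None,fx=3,fy=3))
E
```

```text
(no output)
```

View pics/side2.png

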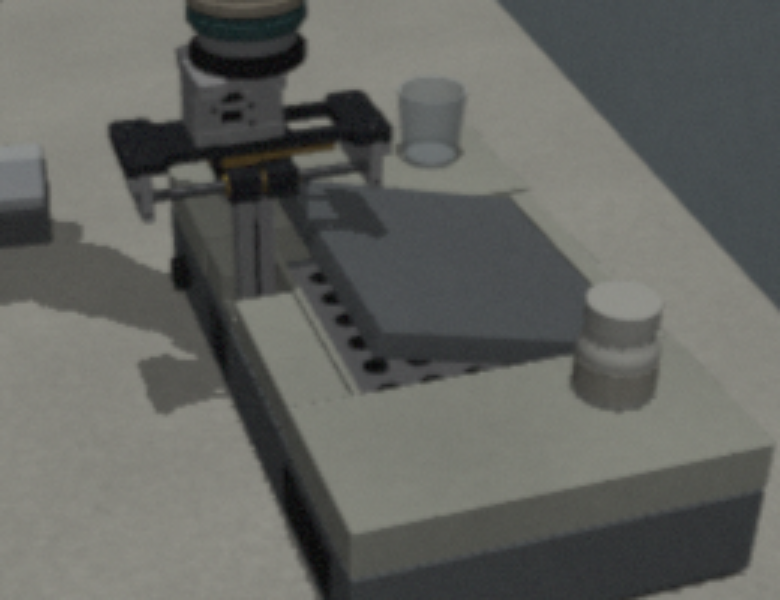

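The stop is reached: 10.7 N at z=0.0802, about 20 mm below the strip. The lid is ajar in the picture (front edge from (300,200) to (400,340)), and the gripper stays above it. I'm retreating straight up.

```bash
python3 -m inch '[[0,0,-0.004,0],[0,0,-0.01,0],[0,0,-0.02,0],[0,0,-0.03,0],[0,0,-0.04,0],[0,0,-0.04,0],[0,0,0,0],[0,0,0,0],[0,0,0,0]]'
python3 - <<'E'
from plant import readout,cams
import cv2,numpy as np
ims=[]
for n in ["side","top"]:
    im,d=cams.get_image(n); np.savez(f"pics/{n}3.npz",d=d,**cams.get_calibration(n)); ims.append(cv2.resize(im[:,:,::-1],(400,300)) if n=="top" else cv2.resize(im[150:345,220:480,::-1],(400,300)))
    cv2.imwrite(f"pics/{n}3.png",im[:,:,::-1])
cv2.imwrite("pics/f3.png",cv2.hconcat(ims)); 
a=cv2.imread("pics/top0.png").astype(int);b=cv2.imread("pics/top3.png").astype(int)
for k,(x0,x1,y0,y1) in dict(tip=(185,240,285,325),spat=(420,470,275,350),beak=(255,290,155,185),jar=(395,425,148,180)).items():
    print(k,abs(a-b)[y0:y1,x0:x1].mean())
E
```

```text
time: 11.8
ee_pos: [0.5238, -0.0136, 0.2223]
tcp_rot: [-3.139, -0.0, 1.668]
force: [-0.1, -0.6, 0.2]
width: 0.006
tip 9.384545454545455
spat 6.9192
beak 6.76
jar 6.976041666666666
```

View pics/f3.png

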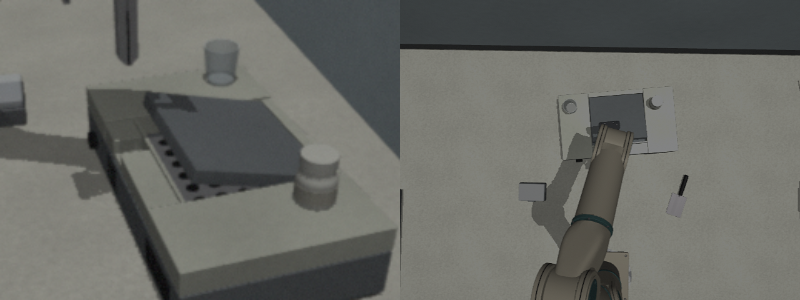

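The lid stays up, the finger is well clear, and all four bystanders are where they were. One check of the lid angle by depth before handing in.

```bash
python3 - <<'E'
import numpy as np
c=np.load("pics/side3.npz");d=c['d'];P=[]
for u in range(220+85*1,220+180):
  for v in range(150+70,150+112):
    z=d[v,u]
    if z>0: P.append([(u-c['cx'])/c['fx']*z,(v-c['cy'])/c['fy']*z,z])
W=(np.array(P)-c['t'])@c['R'];m=np.array([.53,-.0555,.1]);a=.097
x=(W-m)[:,:2]@[np.cos(a),np.sin(a)];y=(W-m)[:,:2]@[-np.sin(a),np.cos(a)]
s=(abs(y)<.09)&(x>.05)&(x<.2)&(W[:,2]>.095);p=np.polyfit(x[s],W[s,2],1);print(s.sum(),np.arctan(p[0]),np.polyval(p,.03))
E
```

```text
2165 -0.2506298642493731 0.14793814873871042
```

The measured lid angle is 0.25 rad with its front about 48 mm up. That matches a fully pressed key.

```bash
python3 -c "
from plant import job,readout
print(job.job_done(),readout.observe()['force'])"
```

```text
the job is handed in; nothing more can be done
the job is handed in; nothing more can be done
```

The release key is pressed fully down, the lid is ajar, and the job is handed in; no verdict was reported.

- **Feeling along the edge:** with the jaws shut, I touched the strip about 20 mm from its left end (8 N at z = 0.100). I slid right until the force vanished and the tip sank. That put the notch centre about 41 mm left of the middle, as the cameras had suggested.
- **Pressing the key:** I pressed down to the rigid stop (10.7 N at z = 0.080, 20 mm below the strip), then lifted the finger straight up.
- **Last checks:**
  - The lid measured 0.25 rad by depth.
  - The fingertip was clear at z = 0.22 with no contact force.
  - The beaker, jar, tip box and spatula looked unmoved in the pictures. The pixel-difference check on them was inconclusive: it showed a general offset in all four patches and could not confirm this in numbers.
- **Force readings:** while the key was moving, the force read only about 1–2 N at the pauses, below the stated 3–6 N. The readings were taken with the arm held still and are noisy. The stop height and lid angle confirm full travel.

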